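# Right the fallen radios and set the lane to ready

### The arm

A 6-joint arm with a two-finger parallel gripper is mounted at the origin on the work surface. World frame = base frame: x ahead of the robot, y to its left, z up, the work surface at z = 0. Lengths are in m, angles in degrees, forces in N, time in s.
With the tool pointing down it reaches from about 0.4 to 0.825 m from the base axis. Payload 7 kg.
Tool frame: the origin (TCP) lies on the centre line of the jaws, within the pads' length; the fingertips stand 19 mm ahead of it and the grasp point (between the pads) is the TCP (r.tips_ahead is the distance from the TCP to the fingertips, in m); z points along the fingers, y is the line along which they close (so a half turn about z gives the same grasp; the last joint's range is limited). The gripper opens to 88 mm and grips with 3 to 60 N. Pads are 19 mm wide; open, the fingers measure 130 mm over their backs; the gripper's body (78 mm by 193 mm) begins 47 mm behind the grasp point.
Start: joints at [82.168, 20.546, 0.682, 0, -70.136, -16.507], TCP at [0.278, 0.615, 0.224] pointing down, gripper open.
Joint ranges: [-176.03, 176.03], [-82.01, 121.73], [-58.28, 71.71], [-173.87, 95.51], [-174.79, -0.11], [-173.66, 173.66]. Speed limits (degrees/s): [136.94, 136.94, 172.46, 180, 180, 180].

### API

Orientations are given as [roll, pitch, yaw] about the fixed x, y, z axes, in that order (R = Rz(yaw) Ry(pitch) Rx(roll)).
In Python, from plant import r, viewer, close_job gives the robot as it stands. The module is installed in compiled form; this text tells all that it offers.
- The arm moves only by the tool arm_command, never from a script. Its arguments are lists of equal length, an entry for each row: "travel": the shift along the world's x, y, z scaled (see below), a list of three; "delta_rot": the turn, a rotation vector about the world's x, y, z scaled (see below), a list of three. In form: {"travel": [[dx, dy, dz], ...], "delta_rot": [[rx, ry, rz], ...]}. A call has 1 to 20 rows; each row is the pose to reach, as a shift and turn from the pose commanded when the call began; what a row does not reach only later rows make up. The controller multiplies each number of a shift by 0.5 m and each number of a turn by 90 degrees. A row lasts 1/8 s, in which the tool goes at most 62.5 mm and 10.7 degrees, less where a joint would pass 70% of its speed; a pose out of reach is approached as far as the arm can. A call with a number of a shift or a turn outside -1 to 1 is refused whole. A call with a gripper value outside its range is refused whole. "grip" is the opening, from 0 (shut) to 1 (fully open), set as the call begins (left out, the last holds). The fingers move at their own pace and stop on an object; "newtons" is the grip in N (left out, the last holds). Time passes only in rows, so rows that repeat a pose let the fingers close. It gives the time, the measured TCP pose, the force, the opening and the grip force at its end, in the units of the state.
- r.get_state(): the state, without advancing time (a new reading comes with each control period).
- viewer.capture(name): name is "scene" or "top"; returns a dict with "img" (400x640x3 uint8, red, green, blue), "camera_matrix" (3x3 intrinsics, pixels), "R" (3x3) and "t" (3): a world point X has camera coordinates R X + t. Camera axes: x right, y down, z forward; pixel columns grow to the right and rows downward; lengths in m; the calibration is good to about 2 mm. A picture is of the moment at which its call begins. There is no depth.
- close_job(): hands the job in; it is judged then, once.
The state is a dict: "time_s": time; "joints": joint angles; "qd": joint speeds; "joint_torque": joint torques, N m; "tcp_pos": TCP position; "eef_rot": TCP orientation; "contact_force": force on the tool from outside, world axes, zero at the start; "moment": the same for the moment, N m; "gripper_width": finger opening in m; "gripper_force": force on a finger pad.
Only numpy, scipy, OpenCV 4.12 (cv2) and the standard library are available. Lean on these libraries where they do the work, as an engineer would, in place of code of your own. Each camera call takes 0.05 s, during which the arm holds its last target. There are 200 camera calls.

### The job

Two radios have toppled in the staging lane of the test bench: stand them up again, one in each gap of the row, on the dark strip about midway between its neighbours, upright and with the keypad facing the robot like the others. Set them down gently and do not shift or knock over the radios that are still standing. When both stand, push the black lever at the right end of the lane fully over, away from the robot, to mark the lane as ready.

Things in the scene. Friction and masses are not known exactly. Their poses are not given: they have to be found in the camera images.
- lane: fixed lane: raised aluminium bed 260 mm wide (x -175 to +85 mm), 670 mm long (y -380 to +290 mm), its surface 30 mm above the bench; dark steel rails along both long edges rise 10 mm above the bed; a flush dark rubber strip, 80 mm wide, runs along it, centred on x = 0. Origin: on the bench, below the middle of the row; x across the lane away from the robot, y along it, z up
- gap_left (a point): bed surface, on the strip, at the middle of the gap between the middle and the left (+y) standing radio; same axes as the lane
- gap_right (a point): bed surface, on the strip, at the middle of the gap between the middle and the right (-y) standing radio; same axes as the lane
- fallen_a: fallen radio lying on its face, keypad down, top pointing roughly towards the robot, its foot in one of the two gaps: olive radio, body 40 (x) x 58 (y, width) x 120 mm (z, height), guards and knobs on top reach 26 mm further; about 0.45 kg. Origin: centre of its underside (foot); z from foot to top; keypad and screen on its -x face
- fallen_a_keypad (a point): centre of the keypad face of this radio: 20 mm in front of its long axis (-x), 78 mm up from its foot; same axes as the radio
- fallen_a_grip (a point): point on the long axis of this radio, 85 mm up from its foot, a good place to grip it across its 58 mm width (y); same axes as the radio
- fallen_b: the other fallen radio, lying the same way with its foot in the other gap; same sizes, origin and axes as fallen_a
- fallen_b_keypad (a point): centre of the keypad face of this radio: 20 mm in front of its long axis (-x), 78 mm up from its foot; same axes as the radio
- fallen_b_grip (a point): point on the long axis of this radio, 85 mm up from its foot; same axes as the radio
- standing_0: radio still standing on the strip at the right (-y) end of the row, keypad towards the robot; same sizes, origin and axes as the fallen ones; leave it be
- standing_1: radio still standing on the strip at the middle of the row, keypad towards the robot; same sizes, origin and axes as the fallen ones; leave it be
- standing_2: radio still standing on the strip at the left (+y) end of the row, keypad towards the robot; same sizes, origin and axes as the fallen ones; leave it be
- lever (a joint): toggle lever: steel rod 90 mm long with a black ball (radius 13 mm) at its end, on a grey block (70 x 50 x 25 mm, pivot 22 mm above the bed, at x 0, y -335 mm of the lane) on the lane's right (-y) end, turning about the lane's y axis: about 0 rad leaning towards the robot (hold), 1.0 rad leaning fully away from the robot (ready); it stays where it is left
- lever_tip (a point): centre of the ball at the free upper end of the lever
Mind the look-alikes: they are no part of the job. What is shaped like the fallen_b but purple or yellow is not meant. What is shaped like the fallen_a but white is not meant.

How it is judged:
By the outcome, as a careful person would: the job done as asked, in the order asked, and still so for the second after the job is handed in, with the robot touching nothing.
It also fails if it takes over 72 s, if anything falls off the work surface, if the arm or the gripper's body presses on something with over 40 N, if the wrist force passes 120 N, or if a joint passes its speed limit or range.

## Working session

There is one attempt and no reset: what is moved stays moved. The work goes in short steps, Python scripts to look and compute and a tool call to move; the robot and the scene stay as the last step left them, time stands still between calls to the robot, and variables do not carry over. Pictures are saved under pics/ and viewed, at most 10 in all, crops included, and the job is handed in when it is done.

Besides the shell and the picture viewer there is one more tool, called in YAML: its name, and indented under it one key for each argument. arm_command: Moves the arm, as the interface text tells. Shifts and turns lie within -1 to 1; 1 stands for 0.5 m of shift or 90 degrees of turn. Its arguments: {"type":"object","properties":{"travel":{"type":"array"},"delta_rot":{"type":"array"},"grip":{"type":"number"},"newtons":{"type":"number"}},"required":["travel","delta_rot"]}

```bash
mkdir -p pics; python3 - <<'E'
from plant import r, viewer
import cv2,numpy as np,pickle
d={}
for n in("scene","top"):
    c=viewer.capture(n);d[n]=c
    cv2.imwrite(f"pics/{n}0.png",c["img"][:,:,::-1]); print(n,np.round(c["camera_matrix"],1).tolist(),np.round(c["R"],3).tolist(),np.round(c["t"],3).tolist())
pickle.dump(d,open("c0.pkl","wb"))
s=r.get_state();print(s, r.tips_ahead)
E
```

```text
scene [[456.7, 0.0, 320.0], [0.0, 456.7, 211.3], [0.0, 0.0, 1.0]] [[-0.153, 0.988, 0.007], [0.807, 0.129, -0.577], [-0.571, -0.082, -0.817]] [0.158, -0.437, 1.517]
top [[436.7, 0.0, 319.4], [0.0, 436.7, 202.3], [0.0, 0.0, 1.0]] [[-0.008, -1.0, -0.016], [-0.998, 0.009, -0.057], [0.057, 0.015, -0.998]] [-0.037, 0.621, 1.128]
{'time_s': 0.1, 'joints': array([ 8.21669563e+01,  2.05858912e+01,  6.38683626e-01, -1.95245044e-02,
       -7.01361365e+01, -1.65049186e+01]), 'qd': array([-0.06425173, -0.0831849 ,  0.07998365,  0.0444989 ,  0.12069352,
        0.14293379]), 'joint_torque': array([-1.14329541e-03, -5.84162951e+01,  2.93750614e+01,  7.01556936e+00,
        1.01470639e-02, -5.30965804e-05]), 'tcp_pos': array([0.27803204, 0.61458357, 0.22352444]), 'eef_rot': array([ 1.79914875e+02, -6.08119862e-03, -2.43446053e+01]), 'contact_force': array([ 1.28402678, -0.59389124,  0.51007354]), 'moment': array([-0.06174701,  0.0558107 , -0.00132086]), 'gripper_force': 0.0, 'gripper_width': 0.08748737929425403} 0.019
```

View pics/scene0.png

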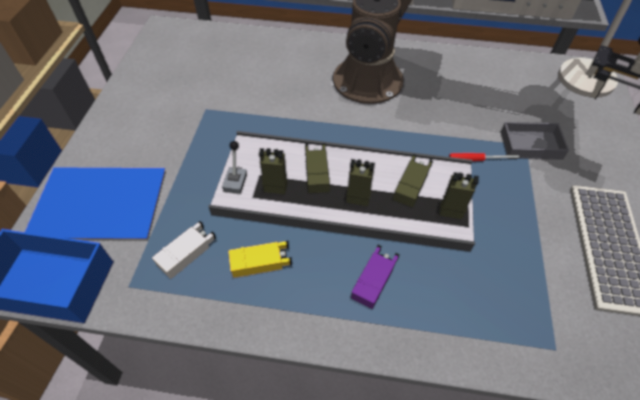

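View pics/top0.png

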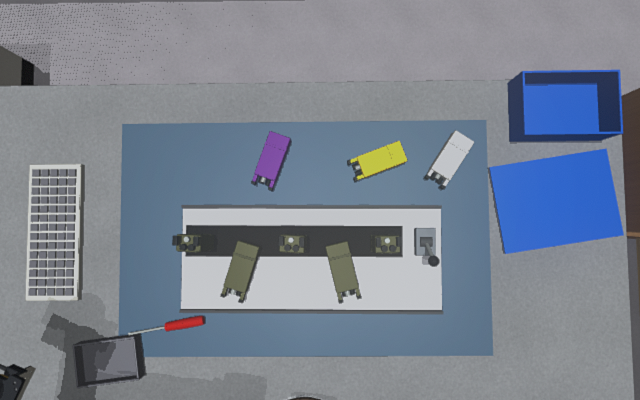

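Candidates, by top-view pixel: the olive radio lying at (240,270) and the one at (343,270) are the fallen ones. The olive ones at (187,242), (291,243) and (388,243) are standing. The look-alikes are purple (270,160), yellow (377,160) and white (450,158). I choose the two lying olive ones, and the lever ball is at (433,261). One close crop will check this.

```bash
cat > h.py <<'E'
import numpy as np,cv2
def ray(c,px):
    K=c["camera_matrix"];R=np.array(c["R"]);t=np.array(c["t"])
    d=R.T@np.linalg.inv(K)@np.array([px[0],px[1],1.]);return -R.T@t,d
def plane(c,px,z):
    o,d=ray(c,px);return o+d*(z-o[2])/d[2]
def tri(c1,p1,c2,p2):
    A=[];b=[];rs=[]
    for c,p in((c1,p1),(c2,p2)):
        o,d=ray(c,p);d=d/np.linalg.norm(d);P=np.eye(3)-np.outer(d,d);A.append(P);b.append(P@o);rs.append((P,o))
    X=np.linalg.solve(sum(A),sum(b));return X,[1000*np.linalg.norm(P@(X-o)) for P,o in rs]
def proj(c,X):
    q=c["camera_matrix"]@(np.array(c["R"])@np.array(X)+c["t"]);return q[:2]/q[2]
def olive(img):
    h=cv2.cvtColor(img,cv2.COLOR_RGB2HSV)
    return cv2.inRange(h,(22,55,35),(45,255,190))
E
python3 - <<'E'
import pickle;from h import *
d=pickle.load(open("c0.pkl","rb"));T,S=d["top"],d["scene"]
for n,c in d.items():
    m=cv2.morphologyEx(olive(c["img"]),cv2.MORPH_OPEN,np.ones((3,3)))
    cs,_=cv2.findContours(m,cv2.RETR_EXTERNAL,cv2.CHAIN_APPROX_NONE)
    for k in cs:
        if cv2.contourArea(k)>60:
            rc=cv2.minAreaRect(k);print(n,cv2.contourArea(k),np.round(rc[0],1),np.round(rc[1],1),round(rc[2],1),np.round(cv2.boxPoints(rc),1).tolist())
# bed white blob in top
h=cv2.cvtColor(T["img"],cv2.COLOR_RGB2HSV)
m=cv2.inRange(h,(0,0,175),(180,40,255));m[:195]=0;m[320:]=0;m[:,:170]=0;m[:,455:]=0
ys,xs=np.nonzero(m)
rc=cv2.minAreaRect(np.c_[xs,ys].astype(np.float32));print("bed",rc)
for p in cv2.boxPoints(rc):print(np.round(plane(T,p,.03),4))
a=cv2.resize(T["img"][195:320,170:455],(798,350),interpolation=cv2.INTER_CUBIC)
b=cv2.resize(S["img"][128:248,205:490],None,fx=2.0,fy=2.0,interpolation=cv2.INTER_CUBIC)
b=cv2.copyMakeBorder(b,0,0,0,798-b.shape[1],cv2.BORDER_CONSTANT)
cv2.imwrite("pics/crop.png",np.vstack([a,b])[:,:,::-1])
E
```

```text
scene 351.0 [261.1 268.4] [ 8.2 60.4] 79.1 [[230.60000610351562, 270.1000061035156], [289.8999938964844, 258.6000061035156], [291.5, 266.70001220703125], [232.1999969482422, 278.1000061035156]]
scene 785.5 [456.9 196.8] [25.3 44.7] 20.9 [[437.1000061035156, 213.10000610351562], [453.0, 171.39999389648438], [476.70001220703125, 180.39999389648438], [460.79998779296875, 222.10000610351562]]
scene 660.5 [359.5 184.7] [22.5 37.8] 9.5 [[345.20001220703125, 201.5], [351.5, 164.1999969482422], [373.70001220703125, 167.89999389648438], [367.5, 205.1999969482422]]
scene 811.0 [410.7 183.2] [21.4 42.8] 23.2 [[392.3999938964844, 198.60000610351562], [409.29998779296875, 159.3000030517578], [429.0, 167.6999969482422], [412.1000061035156, 207.10000610351562]]
scene 701.0 [273.9 172.5] [40.  23.2] 87.0 [[261.29998779296875, 153.10000610351562], [284.5, 151.89999389648438], [286.6000061035156, 191.89999389648438], [263.3999938964844, 193.10000610351562]]
scene 752.0 [316.7 171.1] [41.4 21.2] 86.2 [[304.79998779296875, 151.10000610351562], [325.8999938964844, 149.6999969482422], [328.70001220703125, 191.0], [307.6000061035156, 192.39999389648438]]
bed ((311.0, 259.0), (100.0, 260.0), 90.0)
[0.6057 0.3181 0.03  ]
[ 0.5998 -0.3558  0.03  ]
[ 0.3451 -0.3497  0.03  ]
[0.3486 0.3155 0.03  ]
```

View pics/crop.png

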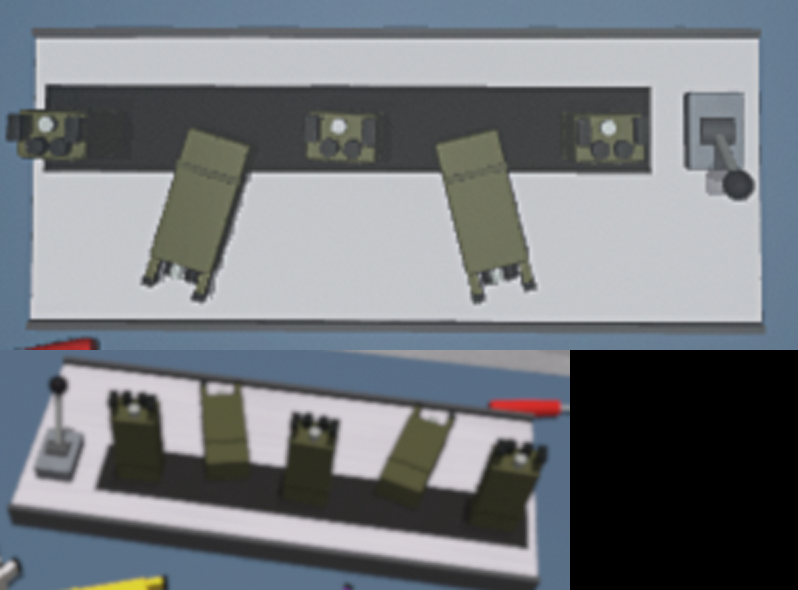

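The crop shows that both lying olive radios have their backs up. In the top crop the left one runs from foot (220,137) to top (182,262), and the right one from foot (466,137) to top (497,268). The other three olive radios are upright, and the lever ball is at (738,186). No look-alike lies in the lane.

```bash
python3 - <<'E'
import pickle;from h import *
d=pickle.load(open("c0.pkl","rb"));T,S=d["top"],d["scene"]
t=lambda u,v:((u+.5)/2.8-.5+170,(v+.5)/2.8-.5+195)
s=lambda u,v:((u+.5)/2-.5+205,(v-350+.5)/2-.5+128)
print("strip",[np.round(plane(T,t(*p),.03),4)[:2] for p in((46,87),(650,88),(650,172),(46,171))])
print("bed",[np.round(plane(T,t(*p),.03),4)[:2] for p in((34,38),(758,38),(762,320),(30,320))])
for n,cs in {"L":((190,128),(250,147),(153,255),(212,270)),"R":((436,146),(496,129),(468,276),(527,260))}.items():
    P=[plane(T,t(*p),.07) for p in cs];print(n,np.round(P,4)[:,:2].tolist(),"scene px",[np.round(proj(S,p),1).tolist() for p in P])
    f=(P[0]+P[1])/2;e=(P[2]+P[3])/2;a=e-f;print(" foot",f.round(4),"len",np.linalg.norm(a).round(4),"yaw of axis vs -x",np.degrees(np.arctan2(-a[1],-a[0])).round(1),"w",np.linalg.norm(P[1]-P[0]).round(4))
print("tri tops of back",tri(T,t(153,255),S,s(452,413)),tri(T,t(212,270),S,s(412,407)))
for nm,p,q in(("kL",(46,125),(519,459)),("kM",(338,127),(314,433)),("kR",(609,128),(138,407)),("ball",(738,186),(58,385))):print(nm,tri(T,t(*p),S,s(*q)))
# refine: masks scene of lying radios brighter
h=cv2.cvtColor(T["img"],cv2.COLOR_RGB2HSV);print(h[270,240],h[270,343],h[245,291])
m=cv2.inRange(h,(20,40,60),(45,255,140));m[:200]=0;m[315:]=0
cs,_=cv2.findContours(cv2.morphologyEx(m,cv2.MORPH_OPEN,np.ones((3,3))),cv2.RETR_EXTERNAL,cv2.CHAIN_APPROX_NONE)
for k in cs:
    if cv2.contourArea(k)>60:
        b=cv2.boxPoints(cv2.minAreaRect(k));print(cv2.contourArea(k),b.round(1).tolist(),[plane(T,p,.07)[:2].round(4).tolist() for p in b])
# standing: rear foot edge mid in scene at z=.03
for p in((500,527),(303,503),(141,480)):print("rear foot?",plane(S,s(*p),.03).round(4))
E
```

```text
strip [array([0.5621, 0.3043]), array([ 0.5566, -0.2542]), array([ 0.4797, -0.2528]), array([0.4846, 0.3036])]
bed [array([0.6077, 0.3159]), array([ 0.6018, -0.3543]), array([ 0.3452, -0.3518]), array([0.3487, 0.3171])]
L [[0.5243, 0.1621], [0.5071, 0.1086], [0.4124, 0.1948], [0.3989, 0.1423]] scene px [[415.1, 197.9], [394.2, 189.9], [428.9, 166.0], [409.2, 159.9]]
 foot [0.5157 0.1354 0.07  ] len 0.115 yaw of axis vs -x -16.8 w 0.0563
R [[0.5067, -0.0569], [0.5213, -0.1103], [0.3923, -0.0841], [0.406, -0.1363]] scene px [[329.7, 181.7], [308.3, 183.6], [325.7, 148.1], [306.0, 149.5]]
 foot [ 0.514  -0.0836  0.07  ] len 0.1179 yaw of axis vs -x 13.0 w 0.0554
tri tops of back (array([0.41606133, 0.19065056, 0.09984116]), [np.float64(2.773435497726626), np.float64(2.7734354977265827)]) (array([0.40105097, 0.14145929, 0.0863959 ]), [np.float64(2.157637974420003), np.float64(2.1576379744200915)])
kL (array([0.5303036 , 0.26125625, 0.1595716 ]), [np.float64(1.022519037708653), np.float64(1.0225190377085849)])
kM (array([0.52683586, 0.02178918, 0.15723224]), [np.float64(1.1513185764630924
[... 187 characters left out ...]
35,  0.12862481]), [np.float64(0.8067888279255467), np.float64(0.8067888279256432)])
[ 34  49 109] [ 34  49 115] [ 33  48 102]
920.5 [[325.20001220703125, 246.10000610351562], [346.8999938964844, 241.0], [357.8999938964844, 287.79998779296875], [336.20001220703125, 292.8999938964844]] [[0.5084, -0.0563], [0.5207, -0.1105], [0.4054, -0.1363], [0.3932, -0.0825]]
1017.5 [[221.0, 292.1000061035156], [236.89999389648438, 240.1999969482422], [258.6000061035156, 246.89999389648438], [242.60000610351562, 298.79998779296875]] [[0.3967, 0.2031], [0.5248, 0.1637], [0.5078, 0.1095], [0.3801, 0.1492]]
rear foot? [0.5358 0.2701 0.03  ]
rear foot? [0.5378 0.0179 0.03  ]
rear foot? [ 0.5342 -0.1971  0.03  ]
```

arm_command:
  travel:
    - [0.277, -0.897, 0]
    - [0.277, -0.897, 0]
    - [0.277, -0.897, 0]
    - [0.277, -0.897, 0]
    - [0.277, -0.897, 0]
    - [0.277, -0.897, 0]
    - [0.277, -0.897, 0]
    - [0.277, -0.897, 0]
    - [0.277, -0.897, 0]
    - [0.277, -0.897, 0]
    - [0.277, -0.897, -0.1]
    - [0.277, -0.897, -0.15]
    - [0.277, -0.897, -0.2]
    - [0.277, -0.897, -0.2]
  delta_rot:
    - [0, 0, 0.083]
    - [0, 0, 0.083]
    - [0, 0, 0.083]
    - [0, 0, 0.083]
    - [0, 0, 0.083]
    - [0, 0, 0.083]
    - [0, 0, 0.083]
    - [0, 0, 0.083]
    - [0, 0, 0.083]
    - [0, 0, 0.083]
    - [0, 0, 0.083]
    - [0, 0, 0.083]
    - [0, 0, 0.083]
    - [0, 0, 0.083]
  grip: 1

```text
time_s: 1.85
tcp_pos: [0.4155, 0.1665, 0.1228]
eef_rot: [179.8, 0.1, -16.8]
contact_force: [0.3, -0.5, 0.2]
gripper_width: 0.0877
gripper_force: 0.0
```

arm_command:
  travel:
    - [0.002, 0, -0.07]
    - [0.002, 0, -0.11]
    - [0.002, 0, -0.137]
    - [0.002, 0, -0.137]
    - [0.002, 0, -0.137]
  delta_rot:
    - [0, 0, 0]
    - [0, 0, 0]
    - [0, 0, 0]
    - [0, 0, 0]
    - [0, 0, 0]

```text
time_s: 2.48
tcp_pos: [0.4183, 0.1671, 0.0567]
eef_rot: [-179.9, -0.0, -16.8]
contact_force: [0.4, 0.7, -0.6]
gripper_width: 0.0879
gripper_force: 0.0
```

arm_command:
  travel:
    - [0, 0, 0]
    - [0, 0, 0]
    - [0, 0, 0]
    - [0, 0, 0]
    - [0, 0, 0]
    - [0, 0, 0]
  delta_rot:
    - [0, 0, 0]
    - [0, 0, 0]
    - [0, 0, 0]
    - [0, 0, 0]
    - [0, 0, 0]
    - [0, 0, 0]
  grip: 0.5
  newtons: 8

```text
time_s: 3.22
tcp_pos: [0.4177, 0.1664, 0.056]
eef_rot: [180.0, -0.0, -16.9]
contact_force: [-1.0, -0.4, 3.9]
gripper_width: 0.0578
gripper_force: 8.0
```

arm_command:
  travel:
    - [0.001, 0, 0.02]
    - [0.003, -0.001, 0.04]
    - [0.007, -0.002, 0.06]
    - [0.013, -0.004, 0.08]
    - [0.021, -0.006, 0.1]
    - [0.032, -0.01, 0.12]
    - [0.046, -0.014, 0.14]
    - [0.06, -0.018, 0.16]
    - [0.08, -0.024, 0.18]
    - [0.1, -0.03, 0.2]
    - [0.12, -0.036, 0.22]
    - [0.14, -0.042, 0.23]
    - [0.16, -0.048, 0.23]
    - [0.16, -0.048, 0.23]
  delta_rot:
    - [0, 0, 0]
    - [0, 0, 0]
    - [0, 0, 0]
    - [0, 0, 0]
    - [0, 0, 0]
    - [0, 0, 0]
    - [0, 0, 0]
    - [0, 0, 0]
    - [0, 0, 0]
    - [0, 0, 0]
    - [0, 0, 0]
    - [0, 0, 0]
    - [0, 0, 0]
    - [0, 0, 0]

```text
time_s: 4.97
tcp_pos: [0.498, 0.1421, 0.1703]
eef_rot: [180.0, 0.0, -16.9]
contact_force: [0.1, -0.1, -3.6]
gripper_width: 0.058
gripper_force: 8.0
```

```bash
cat > look.py <<'E'
import sys,cv2,numpy as np,pickle
from plant import r, viewer
d={n:viewer.capture(n) for n in("scene","top")};n=sys.argv[1]
pickle.dump(d,open(n+".pkl","wb"))
a=cv2.resize(d["top"]["img"][195:320,170:455],(741,325),interpolation=cv2.INTER_CUBIC)
b=cv2.resize(d["scene"]["img"][100:245,205:490],None,fx=1.88,fy=1.88,interpolation=cv2.INTER_CUBIC)
b=cv2.copyMakeBorder(b,0,0,0,741-b.shape[1],cv2.BORDER_CONSTANT)
cv2.imwrite(f"pics/{n}.png",np.vstack([a,b])[:,:,::-1])
E
python3 look.py l1
```

```text
(no output)
```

View pics/l1.png

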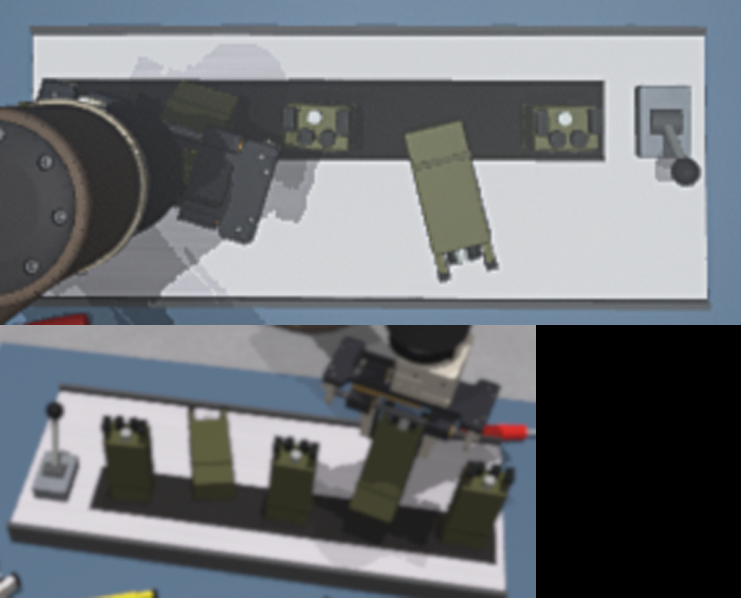

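The left radio now hangs partly swung. In the top crop its foot is near (203,100) and in the scene crop near (375,512). It still leans, and nothing else has moved.

```bash
cat > tilt.py <<'E'
import pickle,sys;from h import *
# rear corners along back face in scene, constrained to the plane through tcp containing axis: solve tilt by ray at known vertical plane
E
python3 - <<'E'
import pickle;from h import *
d=pickle.load(open("l1.pkl","rb"));T,S=d["top"],d["scene"]
X,e=tri(T,(203/2.6+170,88/2.6+195),S,(375/1.88+205,(500-325)/1.88+100));print(X,e)
# expected position of rear-foot-edge midpoint vs tilt (0=upright) 
for tilt in range(0,70,10):
    a=np.radians(tilt);u=np.array([.957,-.289,0]);z=np.array([0,0,1])
    ax=np.sin(a)*u-np.cos(a)*z      # grip->foot
    bk=np.cos(a)*u+np.sin(a)*z
    P=np.array([.498,.142,.168])+.104*ax+.016*bk
    p,q=proj(T,P),proj(S,P)
    print(tilt,P.round(3),((p-[170,195])*2.6).round(),((q-[205,100])*1.88+[0,325]).round())
E
```

```text
[0.55292145 0.12796825 0.11958966] [np.float64(1.026026863392804), np.float64(1.0260268633927825)]
0 [0.513 0.137 0.064] [202. 129.] [376. 503.]
10 [0.53  0.132 0.068] [207. 111.] [372. 511.]
20 [0.546 0.127 0.076] [211.  95.] [369. 516.]
30 [0.561 0.123 0.086] [214.  79.] [366. 520.]
40 [0.574 0.119 0.099] [215.  66.] [364. 522.]
50 [0.584 0.116 0.113] [216.  54.] [363. 521.]
60 [0.592 0.114 0.13 ] [216.  45.] [362. 518.]
```

arm_command:
  travel:
    - [0, 0, 0]
    - [0, 0, 0]
    - [0, 0, 0]
    - [0, 0, 0]
  delta_rot:
    - [0, 0, 0]
    - [0, 0, 0]
    - [0, 0, 0]
    - [0, 0, 0]
  newtons: 5.5

```text
time_s: 5.58
tcp_pos: [0.4976, 0.1425, 0.1709]
eef_rot: [-180.0, -0.0, -16.9]
contact_force: [0.5, 0.6, -3.3]
gripper_width: 0.0577
gripper_force: 5.5
```

```bash
python3 look.py l2; python3 - <<'E'
import pickle,numpy as np,cv2
a=pickle.load(open("l1.pkl","rb"));b=pickle.load(open("l2.pkl","rb"))
from h import olive
for n in("top","scene"):
    for q in(a,b):
        h=cv2.cvtColor(q[n]["img"],cv2.COLOR_RGB2HSV);m=cv2.inRange(h,(20,40,30),(48,255,190))
        s=(slice(215,245),slice(225,275)) if n=="top" else (slice(140,215),slice(385,432))
        ys,xs=np.nonzero(m[s]);print(n,len(ys),xs.mean()+s[1].start,ys.mean()+s[0].start,ys.min()+s[0].start,ys.max()+s[0].start)
E
```

```text
<stdin>:8: RuntimeWarning: Mean of empty slice.
  ret = ret.dtype.type(ret / rcount)
Traceback (most recent call last):
ValueError: zero-size array to reduction operation minimum which has no identity
```

View pics/l2.png

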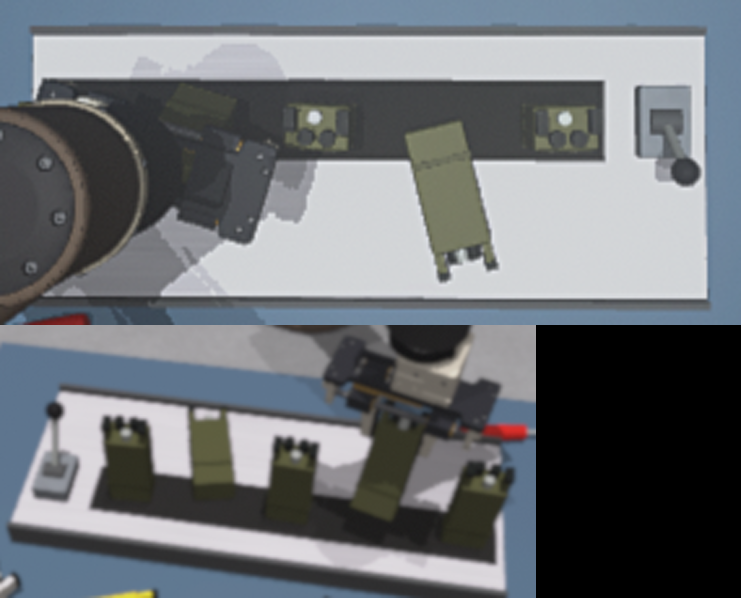

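The picture is the same as before: the foot is at (203,100) and the radio leans about 23°. I will turn it to the lane's heading, lower it until the keypad-side foot edge touches the rubber, then drag it upright.

arm_command:
  travel:
    - [-0.01, -0.007, 0]
    - [-0.023, -0.007, 0]
    - [-0.023, -0.007, -0.02]
    - [-0.023, -0.007, -0.04]
    - [-0.023, -0.007, -0.056]
    - [-0.023, -0.007, -0.056]
  delta_rot:
    - [0, 0, 0.09]
    - [0, 0, 0.182]
    - [0, 0, 0.182]
    - [0, 0, 0.182]
    - [0, 0, 0.182]
    - [0, 0, 0.182]
  newtons: 15

```text
time_s: 6.42
tcp_pos: [0.4858, 0.1386, 0.1418]
eef_rot: [179.9, 0.1, -0.5]
contact_force: [0.3, -0.4, -2.8]
gripper_width: 0.0575
gripper_force: 15.0
```

arm_command:
  travel:
    - [0, 0, -0.004]
    - [0, 0, -0.008]
    - [0, 0, -0.008]
  delta_rot:
    - [0, 0, 0]
    - [0, 0, 0]
    - [0, 0, 0]
  newtons: 7

```text
time_s: 6.8
tcp_pos: [0.4862, 0.139, 0.1388]
eef_rot: [180.0, 0.0, -0.5]
contact_force: [-0.6, -0.0, -4.2]
gripper_width: 0.0578
gripper_force: 7.0
```

arm_command:
  travel:
    - [0, 0, -0.003]
    - [0, 0, -0.006]
    - [0, 0, -0.006]
  delta_rot:
    - [0, 0, 0]
    - [0, 0, 0]
    - [0, 0, 0]

```text
time_s: 7.18
tcp_pos: [0.4861, 0.1389, 0.1357]
eef_rot: [180.0, 0.0, -0.5]
contact_force: [-0.9, -0.2, -4.1]
gripper_width: 0.0577
gripper_force: 7.0
```

arm_command:
  travel:
    - [0, 0, -0.003]
    - [0, 0, -0.005]
    - [0, 0, -0.005]
  delta_rot:
    - [0, 0, 0]
    - [0, 0, 0]
    - [0, 0, 0]

```text
time_s: 7.55
tcp_pos: [0.4861, 0.1389, 0.1332]
eef_rot: [180.0, 0.0, -0.5]
contact_force: [0.1, -0.4, -3.3]
gripper_width: 0.0581
gripper_force: 7.0
```

arm_command:
  travel:
    - [0, 0, -0.003]
    - [0, 0, -0.005]
    - [0, 0, -0.005]
  delta_rot:
    - [0, 0, 0]
    - [0, 0, 0]
    - [0, 0, 0]

```text
time_s: 7.92
tcp_pos: [0.4871, 0.1393, 0.1322]
eef_rot: [-180.0, -0.1, -0.5]
contact_force: [-2.3, -0.6, 7.0]
gripper_width: 0.0579
gripper_force: 7.0
```

arm_command:
  travel:
    - [0, 0, -0.003]
    - [0, 0, -0.005]
    - [0, 0, -0.005]
  delta_rot:
    - [0, 0, 0]
    - [0, 0, 0]
    - [0, 0, 0]

```text
time_s: 8.3
tcp_pos: [0.4873, 0.1393, 0.13]
eef_rot: [-180.0, -0.1, -0.4]
contact_force: [-3.5, -0.7, 9.5]
gripper_width: 0.0579
gripper_force: 7.0
```

arm_command:
  travel:
    - [0.008, 0, 0.004]
    - [0.016, 0, 0.006]
    - [0.024, 0, 0.007]
    - [0.032, 0, 0.007]
    - [0.04, 0, 0.007]
    - [0.04, 0, 0.007]
  delta_rot:
    - [0, 0, 0]
    - [0, 0, 0]
    - [0, 0, 0]
    - [0, 0, 0]
    - [0, 0, 0]
    - [0, 0, 0]

```text
time_s: 9.05
tcp_pos: [0.5074, 0.1391, 0.1325]
eef_rot: [-180.0, -0.1, -0.5]
contact_force: [-0.7, -0.6, 5.6]
gripper_width: 0.0581
gripper_force: 7.0
```

```bash
python3 look.py l3
```

```text
(no output)
```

View pics/l3.png

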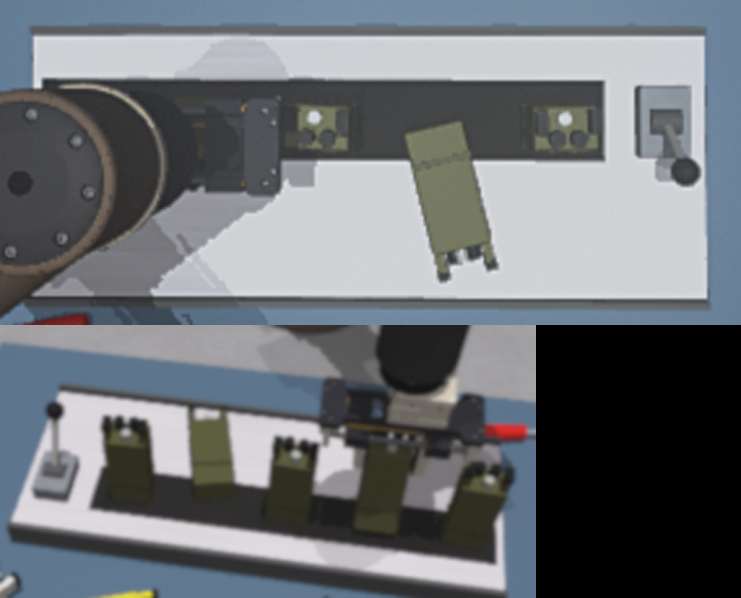

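The radio is closer to upright now. The rear edge of its foot is at (377,532) in the scene crop, and the neighbours have not moved.

```bash
python3 - <<'E'
import pickle;from h import *
d=pickle.load(open("l3.pkl","rb"));T,S=d["top"],d["scene"]
q=lambda u,v:(u/1.88+205,(v-325)/1.88+100)
for n,p in(("held",(377,532)),("left",(470,543)),("mid",(287,519)),("right",(131,499))):
    print(n,plane(S,q(*p),.03).round(4),plane(S,q(*p),.04).round(4))
for tilt in(0,5,10,15,20,25):
    a=np.radians(tilt);P=np.array([.5074,.139,.1325])+.10*np.array([np.sin(a),0,-np.cos(a)])+.014*np.array([np.cos(a),0,np.sin(a)])
    print(tilt,P.round(4),((proj(S,P)-[205,100])*1.88+[0,325]).round(1))
E
```

```text
held [0.5363 0.1451 0.03  ] [0.5437 0.1438 0.04  ]
left [0.5348 0.2707 0.03  ] [0.5422 0.2681 0.04  ]
mid [0.5338 0.0211 0.03  ] [0.5412 0.0212 0.04  ]
right [ 0.5338 -0.1987  0.03  ] [ 0.5412 -0.1963  0.04  ]
0 [0.5214 0.139  0.0325] [373.3 521.6]
5 [0.5301 0.139  0.0341] [373.2 526. ]
10 [0.5386 0.139  0.0365] [373.2 530. ]
15 [0.5468 0.139  0.0395] [373.2 533.6]
20 [0.5548 0.139  0.0433] [373.4 536.7]
25 [0.5624 0.139  0.0478] [373.7 539.4]
```

arm_command:
  travel:
    - [0.008, 0, 0]
    - [0.016, 0, 0]
    - [0.024, 0, -0.001]
    - [0.032, 0, -0.002]
    - [0.038, 0, -0.003]
    - [0.038, 0, -0.004]
    - [0.038, 0, -0.004]
  delta_rot:
    - [0, 0, 0]
    - [0, 0, 0]
    - [0, 0, 0]
    - [0, 0, 0]
    - [0, 0, 0]
    - [0, 0, 0]
    - [0, 0, 0]

```text
time_s: 10.02
tcp_pos: [0.5269, 0.1392, 0.131]
eef_rot: [-180.0, -0.2, -0.5]
contact_force: [1.2, -1.7, 7.6]
gripper_width: 0.058
gripper_force: 7.0
```

```bash
python3 look.py l4
```

```text
(no output)
```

View pics/l4.png

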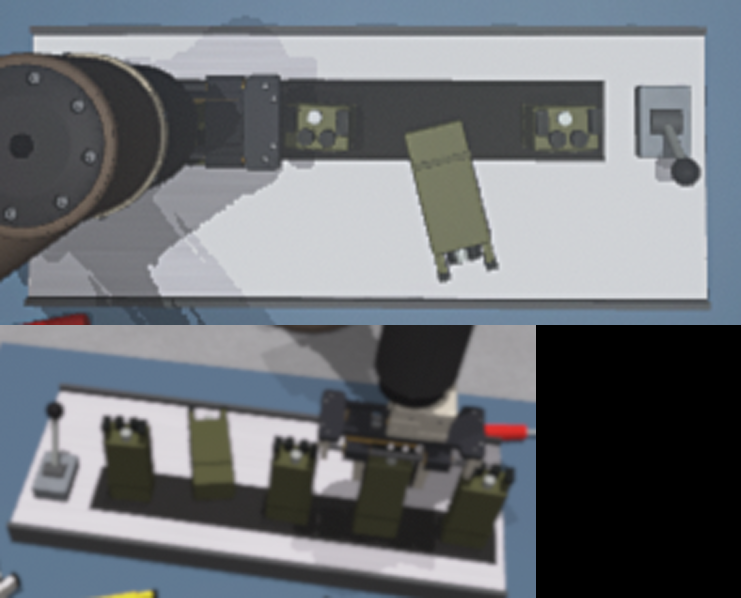

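The radio stands upright in the gap. The rear edge of its foot is at (379,535), about 6 mm too far in x compared with its neighbours. I will firm the grip, shift it back and set it down.

arm_command:
  travel:
    - [0, 0, 0]
    - [0, 0, 0]
    - [0, 0, 0.006]
    - [0, 0, 0.012]
    - [-0.006, 0, 0.012]
    - [-0.012, 0, 0.012]
    - [-0.012, 0, 0.008]
    - [-0.012, 0, 0.004]
    - [-0.012, 0, 0.002]
    - [-0.012, 0, 0.002]
  delta_rot:
    - [0, 0, 0]
    - [0, 0, 0]
    - [0, 0, 0]
    - [0, 0, 0]
    - [0, 0, 0]
    - [0, 0, 0]
    - [0, 0, 0]
    - [0, 0, 0]
    - [0, 0, 0]
    - [0, 0, 0]
  newtons: 20

```text
time_s: 11.38
tcp_pos: [0.5194, 0.139, 0.131]
eef_rot: [180.0, -0.0, -0.5]
contact_force: [0.5, -0.7, -0.8]
gripper_width: 0.0581
gripper_force: 20.0
```

arm_command:
  travel:
    - [0, 0, -0.002]
    - [0, 0, -0.003]
    - [0, 0, -0.003]
  delta_rot:
    - [0, 0, 0]
    - [0, 0, 0]
    - [0, 0, 0]
  newtons: 5

```text
time_s: 11.75
tcp_pos: [0.5205, 0.1392, 0.1307]
eef_rot: [-180.0, -0.2, -0.5]
contact_force: [1.0, -2.1, 5.9]
gripper_width: 0.0579
gripper_force: 5.0
```

arm_command:
  travel:
    - [0, 0, 0]
    - [0, 0, 0]
    - [0, 0, 0]
    - [0, 0, 0.05]
    - [0, 0, 0.12]
    - [0, 0, 0.2]
    - [0, 0, 0.2]
  delta_rot:
    - [0, 0, 0]
    - [0, 0, 0]
    - [0, 0, 0]
    - [0, 0, 0]
    - [0, 0, 0]
    - [0, 0, 0]
    - [0, 0, 0]
  grip: 0.9

```text
time_s: 12.62
tcp_pos: [0.5209, 0.1398, 0.2327]
eef_rot: [-179.8, -0.3, -0.5]
contact_force: [-0.4, 0.0, -1.2]
gripper_width: 0.079
gripper_force: 0.0
```

arm_command:
  travel:
    - [-0.213, -0.492, 0]
    - [-0.213, -0.492, 0]
    - [-0.213, -0.492, 0]
    - [-0.213, -0.492, 0]
    - [-0.213, -0.492, 0]
    - [-0.213, -0.492, 0]
    - [-0.213, -0.492, 0]
    - [-0.213, -0.492, -0.1]
    - [-0.213, -0.492, -0.2]
    - [-0.213, -0.492, -0.2]
  delta_rot:
    - [0, 0, 0.15]
    - [0, 0, 0.15]
    - [0, 0, 0.15]
    - [0, 0, 0.15]
    - [0, 0, 0.15]
    - [0, 0, 0.15]
    - [0, 0, 0.15]
    - [0, 0, 0.15]
    - [0, 0, 0.15]
    - [0, 0, 0.15]
  grip: 1

```text
time_s: 13.88
tcp_pos: [0.4104, -0.1066, 0.1266]
eef_rot: [-180.0, 0.4, 13.1]
contact_force: [-0.0, -0.3, 0.2]
gripper_width: 0.0873
gripper_force: 0.0
```

```bash
python3 look.py l5
```

View pics/l5.png

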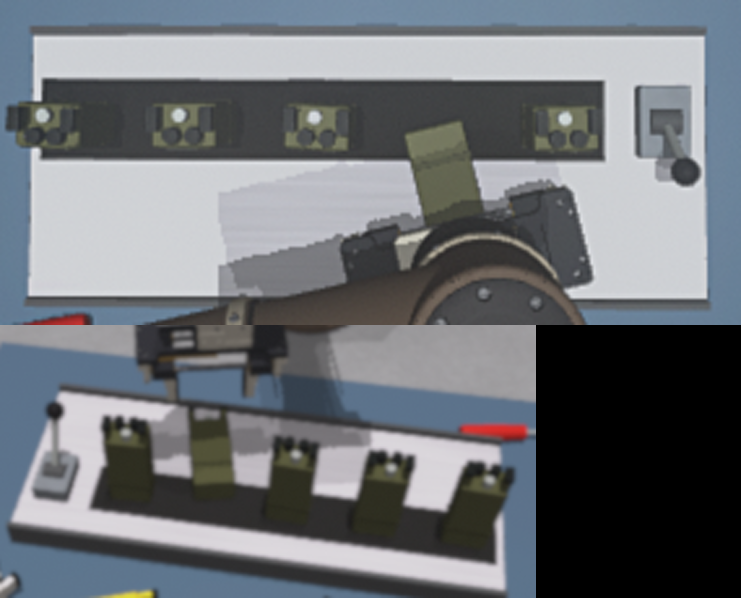

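The left radio stands upright. Its knob is at (179,115), with the neighbours' knobs at (43,117) and (314,117), so it is centred and in line. Now the right radio.

arm_command:
  travel:
    - [0.006, 0, -0.07]
    - [0.006, 0, -0.11]
    - [0.006, 0, -0.141]
    - [0.006, 0, -0.141]
    - [0.006, 0, -0.141]
  delta_rot:
    - [0, 0, 0]
    - [0, 0, 0]
    - [0, 0, 0]
    - [0, 0, 0]
    - [0, 0, 0]

```text
time_s: 14.6
tcp_pos: [0.4172, -0.1067, 0.0605]
eef_rot: [180.0, -0.2, 13.1]
contact_force: [0.6, 0.4, 0.5]
gripper_width: 0.0877
gripper_force: 0.0
```

arm_command:
  travel:
    - [0, 0, 0]
    - [0, 0, 0]
    - [0, 0, 0]
    - [0, 0, 0]
    - [0, 0, 0]
    - [0, 0, 0]
  delta_rot:
    - [0, 0, 0]
    - [0, 0, 0]
    - [0, 0, 0]
    - [0, 0, 0]
    - [0, 0, 0]
    - [0, 0, 0]
  grip: 0.5
  newtons: 7

```text
time_s: 15.35
tcp_pos: [0.4157, -0.1071, 0.059]
eef_rot: [180.0, 0.0, 13.0]
contact_force: [-1.8, -0.6, 6.2]
gripper_width: 0.0577
gripper_force: 7.0
```

arm_command:
  travel:
    - [0.001, 0, 0.02]
    - [0.003, 0.001, 0.04]
    - [0.007, 0.002, 0.06]
    - [0.013, 0.003, 0.08]
    - [0.021, 0.005, 0.1]
    - [0.032, 0.007, 0.12]
    - [0.046, 0.011, 0.14]
    - [0.06, 0.014, 0.16]
    - [0.08, 0.018, 0.18]
    - [0.1, 0.023, 0.2]
    - [0.12, 0.028, 0.215]
    - [0.14, 0.032, 0.225]
    - [0.15, 0.034, 0.225]
    - [0.15, 0.034, 0.225]
  delta_rot:
    - [0, 0, 0]
    - [0, 0, 0]
    - [0, 0, 0]
    - [0, 0, 0]
    - [0, 0, 0]
    - [0, 0, 0]
    - [0, 0, 0]
    - [0, 0, 0]
    - [0, 0, 0]
    - [0, 0, 0]
    - [0, 0, 0]
    - [0, 0, 0]
    - [0, 0, 0]
    - [0, 0, 0]

```text
time_s: 17.1
tcp_pos: [0.4907, -0.0899, 0.1708]
eef_rot: [-180.0, 0.1, 13.0]
contact_force: [0.0, -0.1, -5.5]
gripper_width: 0.0578
gripper_force: 7.0
```

```bash
python3 look.py l6
```

```text
(no output)
```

View pics/l6.png

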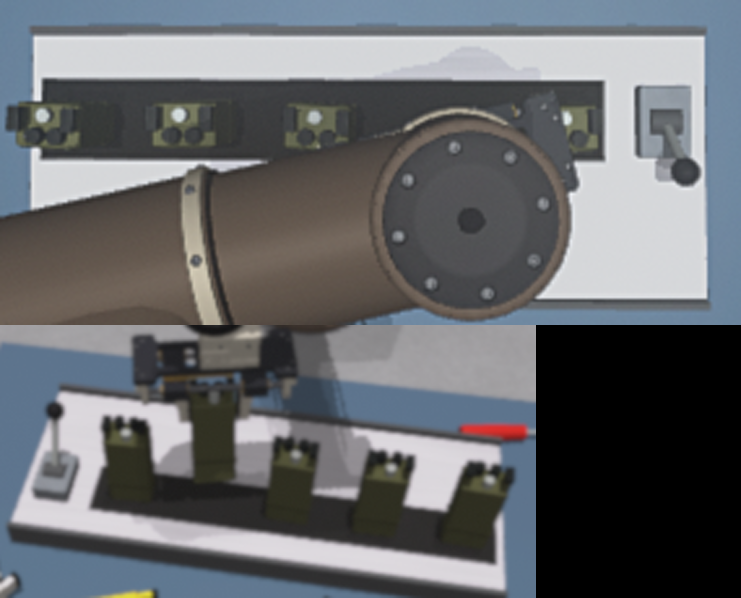

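The held right radio hangs near upright. Its rear foot edge is at about (215,481) in the scene crop, and the other four radios stand undisturbed.

```bash
python3 - <<'E'
import pickle;from h import *
d=pickle.load(open("l6.pkl","rb"));S=d["scene"];T=d["top"]
u=np.array([.974,.225,0]);z=np.array([0,0,1.]);l=np.array([-.225,.974,0])
for tilt in(0,5,10,15,20,25,30):
    a=np.radians(tilt);b0=np.array([.4907,-.0899,.1708])+.1016*(np.sin(a)*u-np.cos(a)*z)+.011*(np.cos(a)*u+np.sin(a)*z)
    print(tilt,[((proj(S,b0+s*.029*l)-[205,100])*1.88+[0,325]).round(1).tolist() for s in(-1,0,1)])
for u_,v in((43,117),(179,115),(314,117),(565,118),(439.5,117.5)): print(plane(T,(u_/2.6+170,v/2.6+195),.16).round(4))
g=cv2.cvtColor(S["img"],cv2.COLOR_RGB2GRAY)
for x in(314,319,324):print(x,g[160:195,x].tolist())
E
```

```text
0 [[192.0, 474.4], [213.1, 473.3], [234.1, 472.2]]
5 [[192.4, 478.8], [213.5, 477.7], [234.7, 476.6]]
10 [[192.7, 482.8], [214.0, 481.7], [235.2, 480.5]]
15 [[193.1, 486.3], [214.5, 485.2], [235.8, 484.1]]
20 [[193.4, 489.4], [214.9, 488.3], [236.4, 487.1]]
25 [[193.7, 492.1], [215.4, 490.9], [237.0, 489.7]]
30 [[194.0, 494.2], [215.8, 493.0], [237.6, 491.8]]
[0.5287 0.2612 0.16  ]
[0.5295 0.1409 0.16  ]
[0.5269 0.0218 0.16  ]
[ 0.5243 -0.1982  0.16  ]
[ 0.5256 -0.0884  0.16  ]
314 [47, 47, 47, 47, 47, 47, 47, 48, 47, 48, 47, 46, 44, 43, 46, 47, 47, 47, 47, 47, 47, 47, 47, 43, 35, 30, 29, 28, 29, 28, 29, 31, 34, 40, 42]
319 [48, 47, 47, 48, 47, 48, 47, 48, 47, 47, 47, 45, 43, 43, 45, 48, 47, 48, 48, 50, 52, 52, 48, 41, 32, 29, 29, 30, 29, 29, 30, 31, 35, 40, 43]
324 [48, 47, 47, 47, 48, 47, 48, 48, 47, 47, 46, 45, 43, 44, 47, 47, 48, 50, 52, 56, 57, 57, 58, 52, 40, 31, 29, 28, 29, 28, 29, 31, 36, 40, 42]
```

arm_command:
  travel:
    - [0, 0, 0]
    - [0.01, -0.001, 0]
    - [0.017, -0.001, 0]
    - [0.017, -0.001, -0.02]
    - [0.017, -0.001, -0.04]
    - [0.017, -0.001, -0.06]
    - [0.017, -0.001, -0.066]
    - [0.017, -0.001, -0.066]
  delta_rot:
    - [0, 0, 0]
    - [0, 0, -0.075]
    - [0, 0, -0.15]
    - [0, 0, -0.15]
    - [0, 0, -0.15]
    - [0, 0, -0.15]
    - [0, 0, -0.15]
    - [0, 0, -0.15]
  newtons: 15

```text
time_s: 18.2
tcp_pos: [0.5005, -0.0906, 0.1393]
eef_rot: [180.0, -0.1, -0.4]
contact_force: [0.6, 0.3, 5.1]
gripper_width: 0.057
gripper_force: 15.0
```

arm_command:
  travel:
    - [0, 0, -0.003]
    - [0, 0, -0.006]
    - [0, 0, -0.006]
  delta_rot:
    - [0, 0, 0]
    - [0, 0, 0]
    - [0, 0, 0]
  newtons: 7

```text
time_s: 18.58
tcp_pos: [0.5016, -0.0906, 0.1374]
eef_rot: [180.0, -0.3, -0.4]
contact_force: [0.3, -0.9, 9.0]
gripper_width: 0.058
gripper_force: 7.0
```

arm_command:
  travel:
    - [0, 0, -0.003]
    - [0, 0, -0.005]
    - [0, 0, -0.005]
  delta_rot:
    - [0, 0, 0]
    - [0, 0, 0]
    - [0, 0, 0]

```text
time_s: 18.95
tcp_pos: [0.5017, -0.0906, 0.135]
eef_rot: [180.0, -0.3, -0.4]
contact_force: [1.1, 0.6, 9.1]
gripper_width: 0.0577
gripper_force: 7.0
```

arm_command:
  travel:
    - [0.006, 0, 0.004]
    - [0.012, 0, 0.005]
    - [0.018, 0, 0.005]
    - [0.024, 0, 0.005]
    - [0.03, 0, 0.004]
    - [0.038, 0, 0.003]
    - [0.038, 0, 0.001]
    - [0.038, 0, 0.001]
  delta_rot:
    - [0, 0, 0]
    - [0, 0, 0]
    - [0, 0, 0]
    - [0, 0, 0]
    - [0, 0, 0]
    - [0, 0, 0]
    - [0, 0, 0]
    - [0, 0, 0]

```text
time_s: 19.95
tcp_pos: [0.519, -0.0905, 0.134]
eef_rot: [180.0, -0.1, -0.5]
contact_force: [0.1, -0.0, 0.4]
gripper_width: 0.0579
gripper_force: 7.0
```

```bash
python3 look.py l7; python3 - <<'E'
import pickle;from h import *
S=pickle.load(open("l7.pkl","rb"))["scene"];g=cv2.cvtColor(S["img"],cv2.COLOR_RGB2GRAY)
T0=pickle.load(open("l5.pkl","rb"))["scene"];g0=cv2.cvtColor(T0["img"],cv2.COLOR_RGB2GRAY)
for n,G,xs in(("held",g,(310,316,321,326,331)),("done",g0,(395,401,407,412)),("mid",g0,(350,355,360,365)),("right",g0,(266,272,278,284))):
    for x in xs:
        c=G[175:220,x].astype(int);k=int(np.argmin(np.diff(c)));print(n,x,175+k,c[max(0,k-2):k+4].tolist(),plane(S,(x+.5,175.5+k+.5),.03)[:2].round(4))
print(g[150:215,321].tolist())
E
```

```text
held 310 218 [190, 177, 147, 112] [ 0.6021 -0.0916]
held 316 218 [195, 190, 175, 142] [ 0.5997 -0.0766]
held 321 218 [197, 195, 190, 171] [ 0.5977 -0.0641]
held 326 196 [41, 41, 38, 33, 30, 29] [ 0.5267 -0.0617]
held 331 184 [142, 126, 92, 56, 37, 33] [ 0.4849 -0.0543]
done 395 191 [136, 116, 100, 78, 56, 41] [0.4815 0.1162]
done 401 181 [56, 68, 67, 55, 47, 45] [0.4449 0.1301]
done 407 182 [88, 83, 70, 54, 46, 45] [0.4458 0.1462]
done 412 177 [168, 168, 146, 111, 89, 86] [0.4262 0.1589]
mid 350 175 [59, 55, 52, 51] [ 0.4459 -0.0077]
mid 355 175 [58, 47, 45, 44] [0.4437 0.0057]
mid 360 175 [72, 57, 46, 43] [0.4416 0.0191]
mid 365 176 [83, 71, 55, 47, 45] [0.4429 0.0328]
right 266 212 [212, 195, 157, 113, 84, 64] [ 0.6015 -0.2055]
right 272 212 [216, 211, 190, 146, 106, 81] [ 0.5991 -0.1904]
right 278 213 [215, 210, 186, 140, 100, 78] [ 0.5997 -0.1747]
right 284 214 [214, 208, 182, 134, 95, 73] [ 0.6004 -0.159 ]
[46, 42, 54, 68, 69, 61, 59, 60, 59, 57, 54, 55, 55, 50, 47, 46, 47, 47, 46, 47, 47, 47, 45, 46, 47, 47, 46, 46, 47, 47, 47, 47, 46, 46, 46, 45, 45, 43, 43, 45, 46, 46, 47, 47, 47, 46, 42, 34, 30, 29, 29, 33, 39, 42, 44, 52, 84, 135, 177, 193, 195, 194, 194, 193, 195]
```

```bash
cat > edge.py <<'E'
import pickle,sys;from h import *
S=pickle.load(open(sys.argv[1]+".pkl","rb"))["scene"];g=cv2.cvtColor(S["img"],cv2.COLOR_RGB2GRAY).astype(int)
for n,xs,y0,y1 in(("right",range(268,284,3),180,200),("gapR",range(314,328,3),185,205),("mid",range(352,366,3),193,210),("gapL",range(398,412,3),200,216)):
    P=[]
    for x in xs:
        c=g[y0:y1,x];k=np.nonzero((c[:-1]>=38)&(c[1:]<38))[0]
        if len(k):
            k=k[0];f=k+(c[k]-38)/(c[k]-c[k+1]);P.append(plane(S,(x,y0+f),.03))
    print(n,len(P),np.round(P,4)[:,:2].tolist() if P else "")
E
python3 edge.py l5; python3 edge.py l7
```

```text
right 0 
gapR 0 
mid 0 
gapL 0 
right 3 [[0.5348, -0.1922], [0.5337, -0.1844], [0.5334, -0.1764]]
gapR 5 [[0.5272, -0.0948], [0.5274, -0.0867], [0.5278, -0.0787], [0.5272, -0.0709], [0.5237, -0.0634]]
mid 0 
gapL 0
```

arm_command:
  travel:
    - [0, 0, -0.002]
    - [0, 0, -0.004]
    - [0, 0, -0.004]
  delta_rot:
    - [0, 0, 0]
    - [0, 0, 0]
    - [0, 0, 0]
  newtons: 5

```text
time_s: 20.42
tcp_pos: [0.5201, -0.0905, 0.1329]
eef_rot: [180.0, -0.2, -0.4]
contact_force: [1.6, 1.2, 6.8]
gripper_width: 0.058
gripper_force: 5.0
```

arm_command:
  travel:
    - [0, 0, 0]
    - [0, 0, 0]
    - [0, 0, 0.006]
    - [0, 0, 0.012]
    - [0.006, 0, 0.012]
    - [0.013, 0, 0.012]
    - [0.013, 0, 0.008]
    - [0.013, 0, 0.005]
    - [0.013, 0, 0.003]
    - [0.013, 0, 0.003]
  delta_rot:
    - [0, 0, 0]
    - [0, 0, 0]
    - [0, 0, 0]
    - [0, 0, 0]
    - [0, 0, 0]
    - [0, 0, 0]
    - [0, 0, 0]
    - [0, 0, 0]
    - [0, 0, 0]
    - [0, 0, 0]
  newtons: 20

```text
time_s: 21.68
tcp_pos: [0.5247, -0.0905, 0.133]
eef_rot: [180.0, -0.0, -0.5]
contact_force: [-0.5, -0.3, -4.0]
gripper_width: 0.0577
gripper_force: 20.0
```

arm_command:
  travel:
    - [0, 0, -0.001]
    - [0, 0, -0.003]
    - [0, 0, -0.005]
    - [0, 0, -0.005]
  delta_rot:
    - [0, 0, 0]
    - [0, 0, 0]
    - [0, 0, 0]
    - [0, 0, 0]
  newtons: 5

```text
time_s: 22.18
tcp_pos: [0.5268, -0.0905, 0.132]
eef_rot: [180.0, -0.2, -0.4]
contact_force: [1.0, -0.6, 5.9]
gripper_width: 0.0577
gripper_force: 5.0
```

```bash
python3 look.py l8;python3 edge.py l8
```

```text
right 4 [[0.5388, -0.1994], [0.5349, -0.1922], [0.5336, -0.1844], [0.5342, -0.1762]]
gapR 5 [[0.5335, -0.0937], [0.5326, -0.0859], [0.5326, -0.078], [0.5325, -0.0701], [0.5269, -0.063]]
mid 0 
gapL 0
```

arm_command:
  travel:
    - [0, 0, 0]
    - [0, 0, 0]
    - [0, 0, 0]
    - [0, 0, 0.05]
    - [0, 0, 0.12]
    - [0, 0, 0.2]
    - [0, 0, 0.2]
  delta_rot:
    - [0, 0, 0]
    - [0, 0, 0]
    - [0, 0, 0]
    - [0, 0, 0]
    - [0, 0, 0]
    - [0, 0, 0]
    - [0, 0, 0]
  grip: 0.9

```text
time_s: 23.15
tcp_pos: [0.5265, -0.0905, 0.2337]
eef_rot: [-180.0, -0.3, -0.5]
contact_force: [0.4, -0.1, -0.3]
gripper_width: 0.0789
gripper_force: 0.0
```

arm_command:
  travel:
    - [-0.214, -0.439, 0]
    - [-0.214, -0.439, 0]
    - [-0.214, -0.439, 0]
    - [-0.214, -0.439, 0]
    - [-0.214, -0.439, 0]
    - [-0.214, -0.439, 0]
    - [-0.214, -0.439, 0]
    - [-0.214, -0.439, 0]
    - [-0.214, -0.439, 0]
    - [-0.214, -0.439, 0]
    - [-0.214, -0.439, 0]
  delta_rot:
    - [0, 0, -0.11]
    - [0, 0, -0.22]
    - [0, 0, -0.33]
    - [0, 0, -0.44]
    - [0, 0, -0.55]
    - [0, 0, -0.66]
    - [0, 0, -0.77]
    - [0, 0, -0.88]
    - [0, 0, -0.99]
    - [0, 0, -0.99]
    - [0, 0, -0.99]
  grip: 0

```text
time_s: 24.52
tcp_pos: [0.4175, -0.3099, 0.2299]
eef_rot: [180.0, 0.0, -89.4]
contact_force: [0.9, -0.6, -0.2]
gripper_width: 0.0005
gripper_force: 0.0
```

```bash
python3 look.py l9
```

```text
(no output)
```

View pics/l9.png

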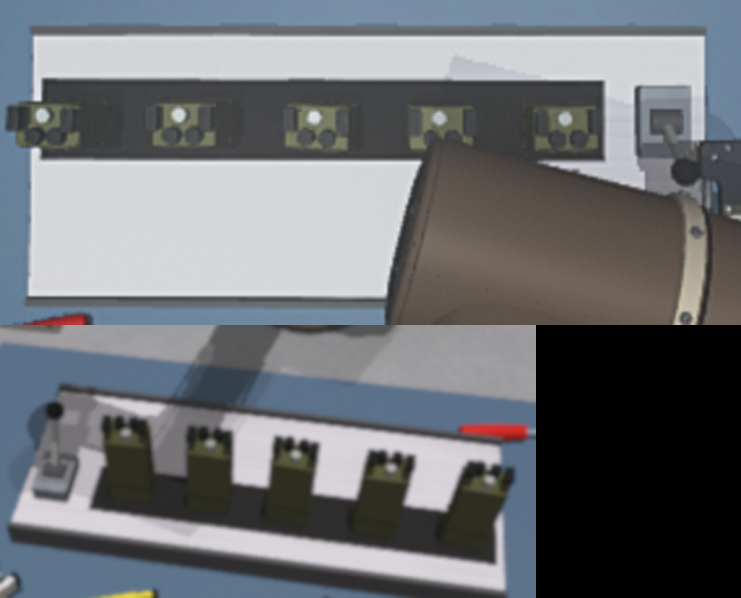

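Both radios now stand upright in line. Their knobs are at (179,115) and (439,118), midway between the neighbours at (43,117), (314,117) and (565,118). The lever ball is at (685,171) and still on hold. Next is the lever.

arm_command:
  travel:
    - [0, 0, -0.08]
    - [0, 0, -0.15]
    - [0, 0, -0.19]
    - [0, 0, -0.19]
    - [0.03, 0, -0.19]
    - [0.05, 0, -0.19]
    - [0.07, 0, -0.19]
    - [0.09, 0, -0.19]
    - [0.11, 0, -0.19]
    - [0.13, 0, -0.19]
    - [0.15, 0, -0.19]
    - [0.15, 0, -0.19]
  delta_rot:
    - [0, 0, 0]
    - [0, 0, 0]
    - [0, 0, 0]
    - [0, 0, 0]
    - [0, 0, 0]
    - [0, 0, 0]
    - [0, 0, 0]
    - [0, 0, 0]
    - [0, 0, 0]
    - [0, 0, 0]
    - [0, 0, 0]
    - [0, 0, 0]
  grip: 0

```text
time_s: 26.12
tcp_pos: [0.5033, -0.3125, 0.1476]
eef_rot: [-178.7, -0.5, -89.3]
contact_force: [-0.9, 12.6, 57.0]
gripper_width: 0.0006
gripper_force: 23.9
```

```bash
cat > ball.py <<'E'
import pickle,sys;from h import *
from plant import viewer
S=viewer.capture("scene");g=cv2.cvtColor(S["img"],cv2.COLOR_RGB2GRAY)
sub=g[120:200,215:262];m=(sub<50).astype(np.uint8)
n,l,st,c=cv2.connectedComponentsWithStats(m)
for i in range(1,n):
    if st[i,4]>15:print(st[i].tolist(),(c[i]+[215,120]).round(1))
for a in(-.55,-.3,0,.3,.4,.45,.5,.55):
    P=np.array([.518+.09*np.sin(a),-.310,.052+.09*np.cos(a)]);print(a,P.round(3),proj(S,P).round(1))
E
python3 ball.py
```

```text
[9, 0, 19, 19, 165] [233.4 128.3]
[0, 21, 16, 8, 39] [223.9 145.9]
[10, 38, 7, 3, 16] [228.1 158.8]
[40, 56, 7, 21, 98] [258.8 188.1]
-0.55 [ 0.471 -0.31   0.129] [234.3 144.3]
-0.3 [ 0.491 -0.31   0.138] [231.7 147.6]
0 [ 0.518 -0.31   0.142] [228.6 154.3]
0.3 [ 0.545 -0.31   0.138] [226.  163.4]
0.4 [ 0.553 -0.31   0.135] [225.2 166.8]
0.45 [ 0.557 -0.31   0.133] [224.9 168.6]
0.5 [ 0.561 -0.31   0.131] [224.6 170.4]
0.55 [ 0.565 -0.31   0.129] [224.3 172.2]
```

arm_command:
  travel:
    - [0, 0, 0.03]
    - [0, 0, 0.08]
    - [0, 0, 0.12]
    - [-0.06, 0, 0.16]
    - [-0.15, 0, 0.16]
    - [-0.15, 0, 0.16]
    - [-0.15, 0, 0.16]
  delta_rot:
    - [0, 0, 0]
    - [0, 0, 0]
    - [0, 0, 0]
    - [0, 0, 0]
    - [0, 0, 0]
    - [0, 0, 0]
    - [0, 0, 0]

```text
time_s: 27.05
tcp_pos: [0.4182, -0.3102, 0.2158]
eef_rot: [-180.0, -0.0, -89.6]
contact_force: [0.0, 0.3, -0.8]
gripper_width: 0.0007
gripper_force: 0.0
```

```bash
cat > ball2.py <<'E'
from h import *
from plant import viewer
T=viewer.capture("top");S=viewer.capture("scene")
def blob(I,x0,x1,y0,y1,th):
    s=cv2.cvtColor(I,cv2.COLOR_RGB2GRAY)[y0:y1,x0:x1];n,l,st,c=cv2.connectedComponentsWithStats((s<th).astype(np.uint8))
    for i in range(1,n):
        if st[i,4]>8:print((st[i]+[x0,y0,0,0,0]).tolist(),(c[i]+[x0,y0]).round(1))
print("top");blob(T["img"],412,450,200,300,50)
print("scene");blob(S["img"],215,262,125,190,55)
a=cv2.resize(T["img"][195:320,380:455],None,fx=4,fy=4);b=cv2.resize(S["img"][110:235,200:300],None,fx=4,fy=4)
cv2.imwrite("pics/lev.png",np.hstack([a,b])[:,:,::-1])
E
python3 ball2.py
```

```text
top
scene
[260, 149, 2, 12, 17] [260.7 154.4]
[223, 151, 10, 10, 76] [227.5 155.9]
[257, 176, 5, 14, 48] [259.5 184. ]
```

arm_command:
  travel:
    - [0.08, 0, -0.08]
    - [0.08, 0, -0.15]
    - [0.08, 0, -0.17]
    - [0.08, 0, -0.17]
    - [0.08, 0, -0.17]
  delta_rot:
    - [0, 0, 0]
    - [0, 0, 0]
    - [0, 0, 0]
    - [0, 0, 0]
    - [0, 0, 0]

```text
time_s: 27.78
tcp_pos: [0.4585, -0.3104, 0.1318]
eef_rot: [-179.9, -0.1, -89.6]
contact_force: [-0.5, -0.6, 0.2]
gripper_width: 0.0004
gripper_force: 0.0
```

arm_command:
  travel:
    - [0.02, 0, 0]
    - [0.04, 0, 0]
    - [0.05, 0, 0]
    - [0.05, 0, 0]
  delta_rot:
    - [0, 0, 0]
    - [0, 0, 0]
    - [0, 0, 0]
    - [0, 0, 0]

```text
time_s: 28.28
tcp_pos: [0.4831, -0.31, 0.1302]
eef_rot: [180.0, 0.0, -89.6]
contact_force: [0.6, 0.1, -0.2]
gripper_width: 0.0001
gripper_force: 0.0
```

```bash
python3 ball2.py
```

```text
top
scene
[215, 125, 30, 24, 339] [228.3 136.3]
[260, 150, 2, 10, 13] [260.8 154.4]
[225, 157, 7, 4, 23] [227.7 158.5]
[257, 176, 5, 14, 54] [259.4 183.7]
```

arm_command:
  travel:
    - [0.01, 0, 0]
    - [0.02, 0, 0]
    - [0.02, 0, 0]
  delta_rot:
    - [0, 0, 0]
    - [0, 0, 0]
    - [0, 0, 0]

```text
time_s: 28.75
tcp_pos: [0.4931, -0.31, 0.1303]
eef_rot: [180.0, -0.0, -89.6]
contact_force: [-0.1, 0.7, -0.4]
gripper_width: 0.0005
gripper_force: 0.0
```

arm_command:
  travel:
    - [0.01, 0, 0]
    - [0.02, 0, 0]
    - [0.02, 0, 0]
  delta_rot:
    - [0, 0, 0]
    - [0, 0, 0]
    - [0, 0, 0]

```text
time_s: 29.12
tcp_pos: [0.5032, -0.3101, 0.1303]
eef_rot: [-180.0, -0.0, -89.6]
contact_force: [-0.5, 0.0, 0.1]
gripper_width: 0.0001
gripper_force: 0.0
```

```bash
python3 ball2.py
```

```text
top
scene
[215, 125, 30, 31, 366] [228.9 140. ]
[260, 150, 2, 8, 11] [260.7 153.6]
[256, 176, 6, 14, 55] [259.3 183.9]
```

arm_command:
  travel:
    - [0.01, 0, 0]
    - [0.02, 0, 0]
    - [0.02, 0, 0]
  delta_rot:
    - [0, 0, 0]
    - [0, 0, 0]
    - [0, 0, 0]

```text
time_s: 29.6
tcp_pos: [0.5132, -0.3101, 0.1303]
eef_rot: [-180.0, -0.0, -89.6]
contact_force: [0.1, 0.2, -0.2]
gripper_width: 0.0007
gripper_force: 0.0
```

```bash
python3 - <<'E'
from plant import viewer
from h import *
S=viewer.capture("scene");np.save("s.npy",S["img"])
g=cv2.cvtColor(S["img"],cv2.COLOR_RGB2GRAY)
for y in range(140,190,2):print(y,g[y,212:250:2].tolist())
print(proj(S,(.5133,-.31,.111)),proj(S,(.5133,-.31,.13)),proj(S,(.518,-.31,.055)))
E
```

```text
140 [65, 70, 73, 77, 83, 90, 94, 89, 54, 38, 36, 34, 33, 47, 151, 213, 217, 217, 217]
142 [51, 51, 50, 51, 52, 53, 55, 53, 37, 46, 53, 42, 32, 73, 179, 217, 218, 219, 219]
144 [51, 51, 51, 50, 51, 51, 50, 43, 40, 65, 68, 63, 45, 120, 207, 218, 218, 219, 218]
146 [51, 50, 50, 50, 51, 50, 51, 42, 39, 59, 64, 70, 70, 157, 215, 218, 219, 219, 219]
148 [53, 52, 52, 51, 52, 50, 51, 49, 48, 61, 74, 95, 149, 200, 219, 219, 219, 219, 219]
150 [56, 56, 55, 55, 54, 52, 52, 51, 51, 52, 68, 107, 185, 214, 215, 215, 217, 218, 218]
152 [55, 56, 55, 56, 57, 55, 61, 65, 52, 43, 55, 97, 152, 167, 168, 169, 184, 197, 198]
154 [55, 56, 56, 60, 70, 58, 62, 62, 52, 51, 74, 111, 143, 146, 146, 145, 147, 149, 148]
156 [43, 42, 41, 48, 57, 53, 54, 52, 45, 67, 89, 124, 145, 146, 146, 145, 146, 146, 146]
158 [77, 73, 67, 62, 53, 50, 46, 45, 63, 85, 101, 134, 147, 150, 145, 144, 145, 145, 145]
160 [103, 103, 102, 99, 97, 95, 92, 87, 97, 98, 106, 124, 146, 167, 160, 160, 154, 139, 138]
162 [104, 105, 105, 105, 105, 104, 99, 83, 94, 101, 106, 119, 123, 134, 157, 179, 169, 129, 130]
164 [108, 107, 106, 106, 105, 1
[... 494 characters left out ...]
 80, 73, 85, 139]
176 [94, 78, 77, 77, 87, 114, 113, 87, 65, 65, 74, 68, 59, 54, 68, 80, 68, 93, 140]
178 [84, 77, 77, 78, 98, 117, 102, 80, 61, 58, 61, 61, 58, 57, 75, 79, 66, 103, 139]
180 [84, 77, 77, 81, 106, 116, 95, 81, 71, 66, 63, 61, 59, 64, 80, 73, 70, 114, 142]
182 [86, 77, 77, 91, 115, 110, 89, 83, 82, 83, 81, 80, 78, 80, 82, 68, 83, 128, 145]
184 [95, 77, 79, 103, 119, 108, 88, 82, 82, 84, 84, 84, 85, 84, 79, 66, 98, 134, 145]
186 [102, 79, 82, 111, 117, 94, 82, 83, 82, 83, 84, 85, 85, 84, 74, 71, 109, 131, 136]
188 [104, 81, 88, 116, 118, 94, 73, 73, 73, 75, 79, 82, 81, 80, 69, 83, 115, 121, 122]
[231.00268905 161.23435264] [229.84969327 156.17645595] [233.76390344 176.74440611]
```

arm_command:
  travel:
    - [-0.04, 0, 0]
    - [-0.08, 0, 0]
    - [-0.16, 0, 0.04]
    - [-0.24, 0, 0.12]
    - [-0.3, 0, 0.2]
    - [-0.3, 0.3, 0.25]
    - [-0.3, 0.4, 0.25]
    - [-0.3, 0.4, 0.25]
    - [-0.3, 0.4, 0.25]
  delta_rot:
    - [0, 0, 0]
    - [0, 0, 0]
    - [0, 0, 0]
    - [0, 0, 0]
    - [0, 0, 0]
    - [0, 0, 0]
    - [0, 0, 0]
    - [0, 0, 0]
    - [0, 0, 0]

```text
time_s: 30.78
tcp_pos: [0.3623, -0.1074, 0.2563]
eef_rot: [-179.8, 0.1, -89.3]
contact_force: [0.2, -1.0, -0.4]
gripper_width: 0.0003
gripper_force: 0.0
```

```bash
python3 - <<'E'
import pickle
from plant import viewer
from h import *
d0=pickle.load(open("c0.pkl","rb"))
d={n:viewer.capture(n) for n in("scene","top")};pickle.dump(d,open("l10.pkl","wb"))
gr=lambda c:cv2.cvtColor(c["img"],cv2.COLOR_RGB2GRAY)
for n,(x0,x1,y0,y1) in {"scene":(215,262,130,195),"top":(405,450,210,285)}.items():
    for q in(d0,d):
        s=gr(q[n])[y0:y1,x0:x1];k,l,st,c=cv2.connectedComponentsWithStats((s<48).astype(np.uint8))
        print(n,[((c[i]+[x0,y0]).round(1).tolist(),st[i,2:].tolist()) for i in range(1,k) if st[i,4]>6])
s=gr(d["top"])[225:270:2,410:446:2];print(s)
E
```

```text
scene [([233.3, 145.2], [7, 8, 38]), ([260.9, 154.0], [2, 7, 8]), ([259.3, 187.7], [6, 18, 67])]
scene [([260.9, 154.0], [2, 7, 8]), ([225.7, 163.1], [8, 7, 43]), ([259.3, 187.9], [6, 18, 64])]
top []
top []
[[199 200 199 200 200 201 187 186 187 186 199 204 203 202 200 196 121 123]
 [200 200 194 179 190 189 181 182 182 184 174  85  78 130 200 197 119 124]
 [199 203  91 122 145 145 144 124  90  84  55  60  61  56 104 198 118 123]
 [200 203  87 127 148 146 141  90  93  76  62  64  69  63  57 199 120 123]
 [200 204  88 125 147 145 141 102  91  75  61  63  67  63  58 199 119 123]
 [200 204  91 125 145 145 142 105  93  85  61  61  62  58  99 199 120 123]
 [200 204  98 124 147  80  82  79  68  81  86  77  75 148 204 197 119 123]
 [200 204  97 123 146  79  91  90  85  97  94 102 139 204 201 196 120 123]
 [200 204  96 120 147  78 101 100  95 100  98 106 139 202 200 195 121 124]
 [200 203  97 121 149  83  93  94  93  92  92 102 139 202 201 196 120 125]
 [200 203  98 120 148  84  82  82  82  82  81 105 139 201 201 196 121 123]
 [200 203 124 119 145 142 143 145 146 143 141 142 138 202 200 196 119 124]
 [199 204 126 116 145 142 141 145 143 140 141 142 138 202 202 195 119 123]
 [199 203 127 114 145 144 143 142 141 139 140 141 139 202 201 195 120 124]
 [200 203 125 112 146 143 142 140 142 141 140 142 138 202 201 195 121 123]
 [200 201 194 128 143 141 142 138 139 140 140 141 143 200 200 197 121 124]
 [201 200 201 203 203 202 203 202 203 203 202 202 202 200 200 197 121 124]
 [201 200 200 200 200 201 199 200 200 199 200 199 200 199 201 197 120 123]
 [199 200 201 200 201 200 201 199 201 200 201 200 200 200 199 197 121 123]
 [200 200 200 202 200 201 200 200 200 200 200 200 200 200 200 197 120 122]
 [200 200 199 200 201 201 200 200 201 200 201 200 199 199 200 197 120 123]
 [201 200 201 201 201 200 200 199 199 199 201 201 200 200 200 199 121 123]
 [200 201 200 200 201 200 200 200 200 201 200 200 200 200 200 198 123 123]]
```

The lever moves freely: the ball is now at scene (225.7,163.1), about 0.8 rad of 1.0. I will finish the push slowly.

arm_command:
  travel:
    - [0, -0.1, 0]
    - [0, -0.2, 0]
    - [0, -0.3, 0]
    - [0, -0.4, 0]
    - [0.06, -0.4, -0.05]
    - [0.14, -0.4, -0.13]
    - [0.2, -0.4, -0.2]
    - [0.22, -0.4, -0.25]
    - [0.24, -0.4, -0.25]
    - [0.26, -0.4, -0.25]
    - [0.28, -0.4, -0.25]
    - [0.29, -0.4, -0.25]
    - [0.3, -0.4, -0.25]
    - [0.306, -0.4, -0.25]
    - [0.312, -0.4, -0.25]
    - [0.312, -0.4, -0.25]
  delta_rot:
    - [0, 0, 0]
    - [0, 0, 0]
    - [0, 0, 0]
    - [0, 0, 0]
    - [0, 0, 0]
    - [0, 0, 0]
    - [0, 0, 0]
    - [0, 0, 0]
    - [0, 0, 0]
    - [0, 0, 0]
    - [0, 0, 0]
    - [0, 0, 0]
    - [0, 0, 0]
    - [0, 0, 0]
    - [0, 0, 0]
    - [0, 0, 0]

```text
time_s: 32.88
tcp_pos: [0.5187, -0.31, 0.1303]
eef_rot: [180.0, 0.0, -89.6]
contact_force: [-0.7, 0.7, 0.1]
gripper_width: 0.0005
gripper_force: 0.0
```

arm_command:
  travel:
    - [0.006, 0, 0]
    - [0.012, 0, 0]
    - [0.012, 0, 0]
  delta_rot:
    - [0, 0, 0]
    - [0, 0, 0]
    - [0, 0, 0]

```text
time_s: 33.25
tcp_pos: [0.525, -0.31, 0.1303]
eef_rot: [-180.0, -0.0, -89.6]
contact_force: [0.9, -0.7, -1.0]
gripper_width: 0.0003
gripper_force: 0.0
```

arm_command:
  travel:
    - [0.004, 0, 0]
    - [0.008, 0, 0]
    - [0.008, 0, 0]
  delta_rot:
    - [0, 0, 0]
    - [0, 0, 0]
    - [0, 0, 0]

```text
time_s: 33.62
tcp_pos: [0.5289, -0.3101, 0.1304]
eef_rot: [-180.0, -0.0, -89.6]
contact_force: [-0.2, -0.1, 0.5]
gripper_width: 0.0003
gripper_force: 0.0
```

arm_command:
  travel:
    - [0.004, 0, 0]
    - [0.008, 0, 0]
    - [0.008, 0, 0]
  delta_rot:
    - [0, 0, 0]
    - [0, 0, 0]
    - [0, 0, 0]

```text
time_s: 34.0
tcp_pos: [0.5329, -0.31, 0.1304]
eef_rot: [-180.0, -0.0, -89.6]
contact_force: [0.1, -0.6, -0.8]
gripper_width: 0.0004
gripper_force: 0.1
```

arm_command:
  travel:
    - [0.004, 0, 0]
    - [0.008, 0, 0]
    - [0.008, 0, 0]
  delta_rot:
    - [0, 0, 0]
    - [0, 0, 0]
    - [0, 0, 0]

```text
time_s: 34.38
tcp_pos: [0.5343, -0.31, 0.1301]
eef_rot: [179.7, 0.0, -89.6]
contact_force: [-8.8, 1.6, 3.9]
gripper_width: 0.0005
gripper_force: 4.6
```

arm_command:
  travel:
    - [0.002, 0, 0]
    - [0.002, 0, 0]
  delta_rot:
    - [0, 0, 0]
    - [0, 0, 0]

```text
time_s: 34.62
tcp_pos: [0.5344, -0.31, 0.1301]
eef_rot: [179.7, 0.1, -89.6]
contact_force: [-10.8, 1.1, 6.5]
gripper_width: 0.0002
gripper_force: 6.0
```

arm_command:
  travel:
    - [-0.04, 0, 0]
    - [-0.1, 0, 0]
    - [-0.16, 0, 0.04]
    - [-0.24, 0, 0.12]
    - [-0.3, 0, 0.2]
    - [-0.3, 0, 0.25]
    - [-0.3, 0, 0.25]
    - [-0.3, 0, 0.25]
  delta_rot:
    - [0, 0, 0]
    - [0, 0, 0]
    - [0, 0, 0]
    - [0, 0, 0]
    - [0, 0, 0]
    - [0, 0, 0]
    - [0, 0, 0]
    - [0, 0, 0]

```text
time_s: 35.62
tcp_pos: [0.3877, -0.3098, 0.255]
eef_rot: [-180.0, 0.0, -89.6]
contact_force: [0.3, -0.2, 0.3]
gripper_width: 0.0006
gripper_force: 0.0
```

```bash
python3 - <<'E'
import pickle
from plant import viewer
from h import *
d0=pickle.load(open("l9.pkl","rb"))
S=viewer.capture("scene");T=viewer.capture("top")
s=cv2.cvtColor(S["img"],cv2.COLOR_RGB2GRAY)[130:195,215:262];k,l,st,c=cv2.connectedComponentsWithStats((s<48).astype(np.uint8))
print([((c[i]+[215,130]).round(1).tolist(),st[i,2:].tolist()) for i in range(1,k) if st[i,4]>6])
# white knobs of the radios, before/after lever
for q in(d0["top"],T,):
    h=cv2.cvtColor(q["img"],cv2.COLOR_RGB2GRAY)[235:244,180:400]
    k,l,st,c=cv2.connectedComponentsWithStats((h>150).astype(np.uint8));print([(c[i]+[180,235]).round(1).tolist() for i in range(1,k) if 6<st[i,4]<80])
df=cv2.absdiff(d0["scene"]["img"],S["img"]).max(2)
for n,(x,y) in {"R":(273,165),"gR":(316,170),"M":(361,180),"gL":(409,190),"L":(461,195)}.items():print(n,int((df[y-12:y+20,x-10:x+10]>30).sum()))
E
```

```text
[([260.7, 154.2], [2, 9, 13]), ([224.5, 170.7], [8, 8, 52]), ([259.3, 187.4], [6, 18, 69])]
[[238.1, 238.8], [185.7, 239.0], [290.3, 239.7], [338.2, 239.9], [386.9, 240.2]]
[[238.1, 238.8], [185.7, 239.0], [290.3, 239.7], [338.3, 240.0], [387.0, 240.0]]
R 0
gR 0
M 0
gL 0
L 0
```

The lever is at its stop: the ball sits at (224.5,170.7), which is 0.5 rad past vertical. None of the five radios has moved.

```bash
python3 -c "
from plant import close_job
print(close_job())"
```

```text
the job is handed in; nothing more can be done
None
```

Both radios stand upright, keypads facing the robot, midway in their gaps, and the lever was then pushed to its stop, all in about 36 s; the first lever push jammed (57 N at the wrist, cause not identified), so I backed off and redid it slowly, and the job is handed in.

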